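# Set out the vortex-mixing place on the laboratory bench

## Robot

A 6-joint arm with a two-finger parallel gripper is mounted at the origin on the work surface. World frame = base frame: x ahead of the robot, y to its left, z up, the work surface at z = 0. Lengths are in mm, angles in rad, forces in N, time in s.
With the tool pointing down it reaches from about 375 to 900 mm from the base axis. Payload 3.1 kg.
Tool frame: the origin (TCP) lies at the very end of the fingers, on their centre line; the grasp point (between the pads) lies 19 mm behind it; z points along the fingers, y is the direction in which the jaws open and shut (so a half turn about z gives the same grasp; the last joint's range is limited). The gripper opens to 87 mm and grips with 3 to 60 N. Pads are 19 mm wide; open, the fingers measure 117 mm over their backs; the gripper's body (75 mm by 190 mm) begins 51 mm behind the grasp point.
Start: joints at [1.073, 0.527, 1.433, -0, 1.181, -0.178], TCP at [195.851, 593.497, 222.548] pointing down, gripper open.
Joint ranges: [-3.08, 3.08], [-0.75, 2.2], [0.22, 2.44], [-1.43, 4.57], [0, 2.65], [-2.85, 2.85]. Speed limits (rad/s): [2.79, 2.79, 3.14, 3.14, 3.14, 3.14].

## Interface

Orientations are given as a 3x3 rotation matrix whose columns are the frame's x, y, z axes.
In Python, from cell import * gives the robot as it stands.
- The arm moves only by the tool servo_tool, never from a script. Its argument "steps" is a list that holds one entry, the list of rows, each a list of 7 numbers: the opening in per cent of the stroke, from 0 (shut) to 100 (fully open), then the shift along the tool's x, y, z in m, then the turn, a rotation vector about the tool's x, y, z in rad. A call has 1 to 12 rows; each row is the pose to reach, as a shift and turn from the pose commanded when the call began, along the tool's axes at that moment; what a row does not reach only later rows make up. A row lasts 1/12 s, in which the tool goes at most 41.7 mm and 7.16 degrees, less where a joint would pass 70% of its speed; a pose out of reach is approached as far as the arm can. A call with a gripper value outside its range is refused whole. The fingers move at their own pace and stop on an object; the grip force is fixed at half the most. Time passes only in rows, so rows that repeat a pose let the fingers close. It gives the time, the measured TCP pose, the force and the opening at its end, in the units of the state.
- get_state(): the state, without advancing time (a new reading comes with each control period).
- snapshot(name): name is "scene" or "top"; returns a dict with "img" (400x640x3 uint8, red, green, blue), "camera_matrix" (3x3 intrinsics, pixels), "k1" (the pictures are not rectified: a ray, as slopes to the right and down, at radius r is drawn at 1 + k1 r^2 times it, then the intrinsics apply), "rvec" (rotation vector, rad) and "tvec" (3), from world to camera coordinates, as OpenCV has them. Camera axes: x right, y down, z forward; pixel columns grow to the right and rows downward; lengths in mm; the calibration is good to about 2 mm. A picture is of the moment at which its call begins. There is no depth.
- finish_job(): hands the job in, once; it reports no verdict.
Trained networks look in the newest picture that a camera, given by its name, has taken for a name from the list of things; names that differ only in an ending like _2 or _b are one class to them, and where a whole thing is asked for, a point or a joint stands for the part that bears it (a point fixed in the world has none). Each returns a list of dicts, best first, with "conf" (0 to 1); they miss things now and then, are a little off and sometimes report something else, mostly with a low value. They report only what shows in the picture. A call takes as long as a camera call. They do not tell look-alikes from the thing itself.
- recognise(thing, camera): "point" ([column, row] in pixels, amid what is visible of it).
- mark_of(thing, camera): "point" ([column, row] in pixels: a listed point, or the origin of a listed thing).
The state is a dict: "t": time; "joint_pos": joint angles; "qd": joint speeds; "effort": joint torques, N m; "tcp_pos": TCP position; "eef_rot": TCP orientation; "force": force on the tool from outside, world axes, zero at the start; "ft_torque": the same for the moment, N m; "gripper_width": finger opening in mm.
Only numpy, scipy, OpenCV 4.12 (cv2) and the standard library are available. Lean on these libraries where they do the work, as an engineer would, in place of code of your own. Each camera call takes 0.05 s, during which the arm holds its last target.

## Task

Set out the mixing place for the next dilutions; front is the robot's side, behind is the side away from it. Stand the open beaker midway between the tube rack and the mixer, in line with them, the large amber bottle straight behind the beaker with about 3 cm between them, and the tip box centred in front of the rack, its long side parallel to the rack's, with about 4 cm between them. Press the rubber cup head fully home onto the mixer's spigot so that it stays on by itself, everything upright, and leave the small dropper bottle, the specimen pot and the pipette where they are.

Things in the scene. Friction and masses are not known exactly. Their poses are not given: they have to be found in the camera images.
- mixer: Vortex mixer, fixed: round white housing 100 mm wide, 60 mm high. On its axis a grey collar 32 mm wide, its flat shoulder 66 mm above the bench, bearing a tapered aluminium spigot: 12 mm thick at the shoulder, 10 mm thick 20 mm higher, then a cone nose, 5 mm wide at the tip 91 mm above the bench. Origin on its axis at bench level, z up. Centre about 260 mm left or right of the rack's.
- rack: White tube rack fixed to the bench with ten short red-capped tubes (two rows of five): 46 mm deep (its x) by 112 mm long (its y), 43 mm high, caps up to 68 mm. Origin at bench level under its centre; x points away from the robot to within about 7 degrees, y along its length, z up.
- cup_head: Loose black rubber cup head, round, 38 mm wide, 40 mm high, shallow dish on top, tapered bore below with a 20 mm wide flared mouth. Origin on its axis at the underside, z up. Set on the spigot it stops 3 to 5 mm above the shoulder; 15 to 20 N push it home, underside on the shoulder (origin 66 mm above the bench; 1 mm of spring-back is normal). 30 g; grip it across; its top may be pressed.
- beaker: Loose open white plastic beaker, 62 mm diameter at the rim, 57 mm at the foot, 85 mm high, wall 3 mm, 60 g, standing upright. Origin on its axis at the underside, z up.
- bottle: Loose large amber glass bottle with a white label and a black cap, 54 mm diameter up to 78 mm height, then a shoulder, neck and cap (32 mm) up to 118 mm; 220 g, standing upright. Origin on its axis at the underside, z up.
- tip_box: Loose pipette-tip box, grey with a white deck and 32 clear tips (4 by 8), 62 mm (its x) by 110 mm (its y), sides 60 mm high, tips up to 65 mm; 140 g. Origin under its centre at bench level, z up.
- dropper: Bystander: small amber dropper bottle with rubber teat, 34 mm diameter, 84 mm high. Stays where it is. Origin on its axis at the underside.
- pot: Bystander: clear specimen pot with a yellow screw lid of 62 mm diameter, 71 mm high. Stays where it is. Origin on its axis at the underside.
- pipette: Bystander: white hand pipette lying on the bench, about 240 mm long, 25 mm thick. Stays where it is. Origin at bench level under the middle of its length, x along it.
Not all that is in view belongs to the job. What is shaped like the tip_box but blue, purple or turquoise is not meant.

How it is judged (in metres and radians):
At the end, for the whole second after the job is handed in: Head within 3 mm of the mixer's axis, at most 2 mm above its shoulder. Beaker midway between rack and mixer (about 20 mm). Bottle behind it, centres 68 to 108 mm apart. Tip box centre 76 to 110 mm in front of the rack's, 17 mm sideways, within 0.2 rad. All upright, at rest, released (horizontal distance between cup_head and mixer below 0.003 m and z of cup_head in the frame of mixer between 0.062 and 0.068 m and angle between each of cup_head, beaker, bottle, tip_box's own z axis and vertical below 0.1 rad and horizontal distance between beaker and rack between 0.107 and 0.153 m and horizontal distance between beaker and mixer between 0.107 and 0.153 m and x of beaker in the frame of rack between -0.025 and 0.025 m and horizontal distance between bottle and beaker between 0.068 and 0.108 m and x of bottle in the frame of rack between 0.06 and 0.12 m and horizontal distance between bottle and rack between 0.128 and 0.186 m and horizontal distance between bottle and mixer between 0.128 and 0.186 m and x of tip_box in the frame of rack between -0.11 and -0.076 m and y of tip_box in the frame of rack between -0.017 and 0.017 m and angle between the y axis of tip_box and the y axis of rack, either way round below 0.2 rad and height (world z) of beaker between -0.004 and 0.004 m and height (world z) of bottle between -0.004 and 0.004 m and height (world z) of tip_box between -0.004 and 0.004 m and linear speed of each of cup_head, beaker, bottle, tip_box below 0.02 m/s and angular speed of each of cup_head, beaker, bottle, tip_box below 0.2 rad/s); the robot touches nothing.
It fails at once if the small dropper bottle is pushed away by more than 30 mm or knocked over (distance of dropper from where it was at the start of the episode above 0.03 m or angle between dropper's own z axis and vertical above 0.5 rad).
It fails at once if the lidded specimen pot is pushed away by more than 30 mm or knocked over (distance of pot from where it was at the start of the episode above 0.03 m or angle between pot's own z axis and vertical above 0.5 rad).
It fails at once if the lying pipette is pushed away by more than 30 mm or knocked over (distance of pipette from where it was at the start of the episode above 0.03 m or angle between pipette's own z axis and vertical above 0.5 rad).
It also fails if it takes over 128 s, if anything falls off the work surface, if the arm or the gripper's body presses on something with over 40 N, if the wrist force passes 120 N, or if a joint passes its speed limit or range.

## Working session

There is one attempt and no reset: what is moved stays moved. The work goes in short steps, Python scripts to look and compute and a tool call to move; the robot and the scene stay as the last step left them, time stands still between calls to the robot, and variables do not carry over. Pictures are saved under pics/ and viewed, and the job is handed in when it is done.

Besides the shell and the picture viewer there is one more tool, called after "Request:" as name([rows], argument=value, ...), one row to a line, values as JSON. servo_tool: Moves the arm, as the interface text tells. Its arguments: {"type":"object","properties":{"steps":{"type":"array","items":{"type":"array","items":{"type":"array","items":{"type":"number"}}}}},"required":["steps"]}

```bash
ls; mkdir -p pics; cat > h.py <<'E'
from cell import *
import numpy as np, cv2
def cam(s): 
    R,_=cv2.Rodrigues(np.array(s["rvec"],float)); return np.array(s["camera_matrix"],float),float(s["k1"]),R,np.array(s["tvec"],float).ravel()
def ray(s,p):
    K,k1,R,t=cam(s); u=cv2.undistortPoints(np.array([[p]],float),K,np.array([k1,0,0,0.]))[0,0]
    d=R.T@np.array([u[0],u[1],1]); return -R.T@t,d
def at(s,p,z):
    o,d=ray(s,p); return o+d*(z-o[2])/d[2]
def proj(s,P):
    K,k1,R,t=cam(s); return cv2.projectPoints(np.array(P,float).reshape(-1,3),np.array(s["rvec"],float),t,K,np.array([k1,0,0,0.]))[0].reshape(-1,2)
def tri(s1,p1,s2,p2):
    o1,d1=ray(s1,p1);o2,d2=ray(s2,p2);d1=d1/np.linalg.norm(d1);d2=d2/np.linalg.norm(d2)
    A=np.stack([d1,-d2],1);x=np.linalg.lstsq(A,o2-o1,rcond=None)[0]
    a=o1+d1*x[0];b=o2+d2*x[1];return (a+b)/2,np.linalg.norm(a-b)
def save(n,img): cv2.imwrite("pics/"+n,cv2.cvtColor(img,cv2.COLOR_RGB2BGR))
E
python3 - <<'E'
from h import *
S={c:snapshot(c) for c in("scene","top")}
for c in S: save(c+"0.png",S[c]["img"]); print(c,cam(S[c])[0].tolist(),-cam(S[c])[2].T@cam(S[c])[3])
for n in "mixer rack cup_head beaker bottle tip_box dropper pot pipette".split():
    for c in S:
        for f in (mark_of,recognise):
            print(n,c,f.__name__,[(np.round(r["point"]).tolist(),round(r["conf"],2),np.round(at(S[c],r["point"],0)[:2]).tolist()) for r in f(n,c)])
print(get_state())
E
```

```text
pics
scene [[375.3417785556677, 0.0, 316.7397919865389], [0.0, 375.3417785556677, 201.50529542480777], [0.0, 0.0, 1.0]] [888.20958127 656.5116176  834.30423163]
top [[378.0982237272925, 0.0, 318.1594617239529], [0.0, 378.0982237272925, 197.01050154259315], [0.0, 0.0, 1.0]] [ 194.3737631     7.34550714 1401.99337695]
mixer scene call [([279.0, 181.0], 0.59, [533.0, -151.0])]
mixer scene call [([278.0, 178.0], 0.9, [527.0, -164.0])]
mixer top call [([348.0, 187.0], 0.75, [528.0, -139.0])]
mixer top call [([347.0, 187.0], 0.81, [529.0, -137.0])]
rack scene call [([315.0, 241.0], 0.67, [562.0, 117.0])]
rack scene call [([317.0, 237.0], 0.89, [551.0, 107.0])]
rack top call [([281.0, 189.0], 0.72, [551.0, 115.0])]
rack top call [([278.0, 184.0], 0.71, [569.0, 124.0])]
cup_head scene call [([355.0, 311.0], 0.88, [592.0, 344.0])]
cup_head scene call [([354.0, 306.0], 0.87, [585.0, 332.0])]
cup_head top call [([222.0, 188.0], 0.59, [579.0, 340.0])]
cup_head top call [([220.0, 185.0], 0.5, [591.0, 348.0]), ([225.0, 228.0], 0.31, [424.0, 339.0]), ([346.0, 187.0], 0.25, [530.0, -134.0])]
beaker 
[... 2037 characters left out ...]
00,  1.40584651e-05,
        1.18138835e+00, -1.78494912e-01]), 'qd': array([ 0.00022107, -0.00058907, -0.00081994,  0.00163381, -0.00093087,
       -0.00064909]), 'effort': array([ 1.31114946e-03, -4.40009379e+01, -1.76980573e+01,  6.34635659e-02,
        5.04985882e-02, -3.13654118e-05]), 'tcp_pos': array([195.83484155, 593.50305334, 222.55420741]), 'eef_rot': array([[-9.49616647e-01,  3.13413823e-01, -6.74080149e-06],
       [ 3.13413823e-01,  9.49616647e-01,  1.48450419e-05],
       [ 1.10538187e-05,  1.19844386e-05, -1.00000000e+00]]), 'force': array([ 0.17772392, -0.08886543, -0.36841226]), 'ft_torque': array([-0.01681068,  0.05943799, -0.02388398]), 'gripper_width': 87.11879320270529}
```

View pics/scene0.png

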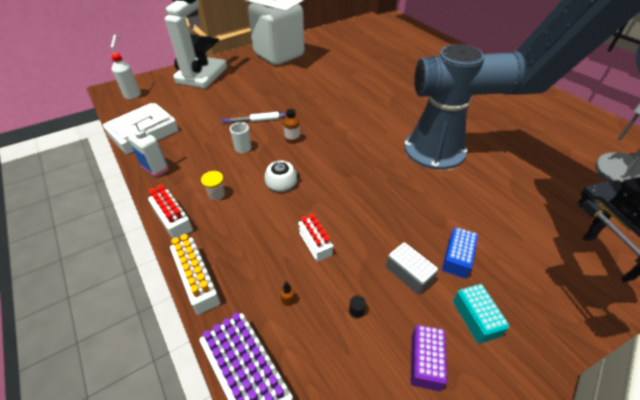

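View pics/top0.png

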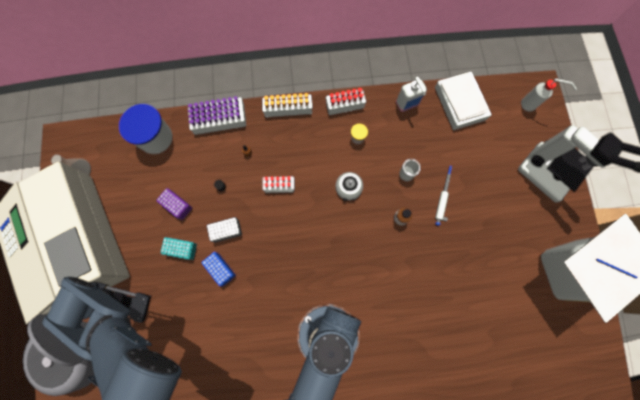

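```bash
python3 - <<'E'
import cv2
a=cv2.imread("pics/scene0.png");b=cv2.imread("pics/top0.png")
x=a[220:400,330:540]; cv2.imwrite("pics/s_c.png",cv2.resize(x,None,fx=3.3,fy=3.3,interpolation=2))
x=b[130:290,150:310]; cv2.imwrite("pics/t_c.png",cv2.resize(x,None,fx=3.7,fy=3.7,interpolation=2))
x=b[110:270,310:470]; cv2.imwrite("pics/t_d.png",cv2.resize(x,None,fx=3.7,fy=3.7,interpolation=2))
E
```

```text
(no output)
```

View pics/s_c.png

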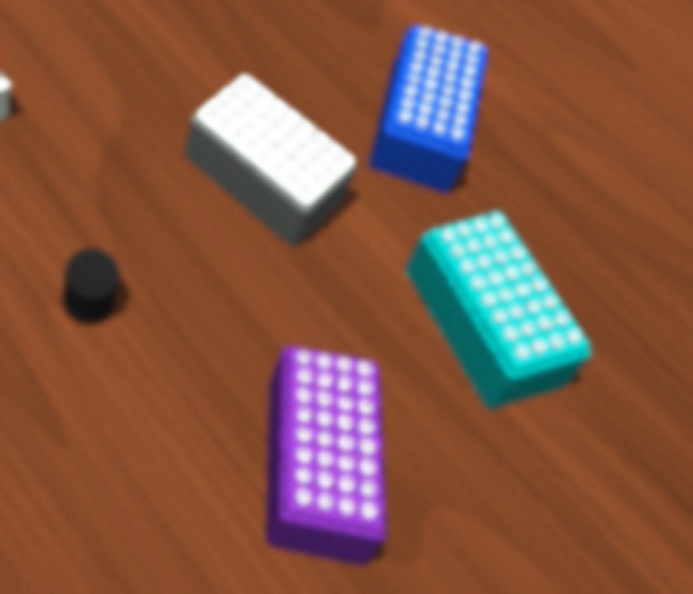

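View pics/t_c.png

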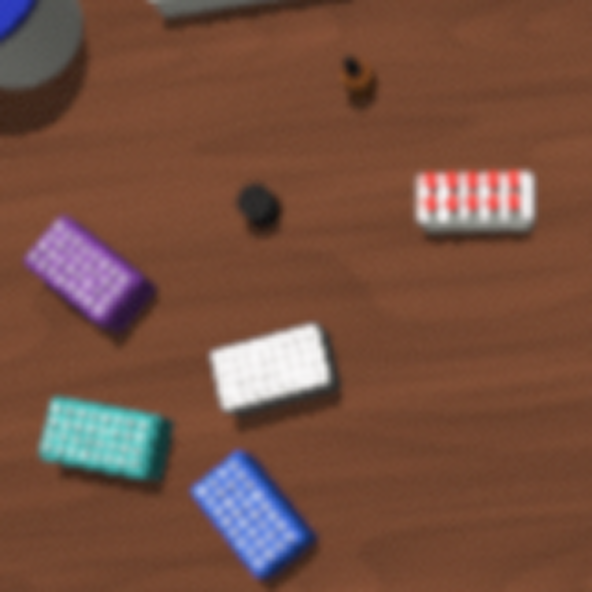

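View pics/t_d.png

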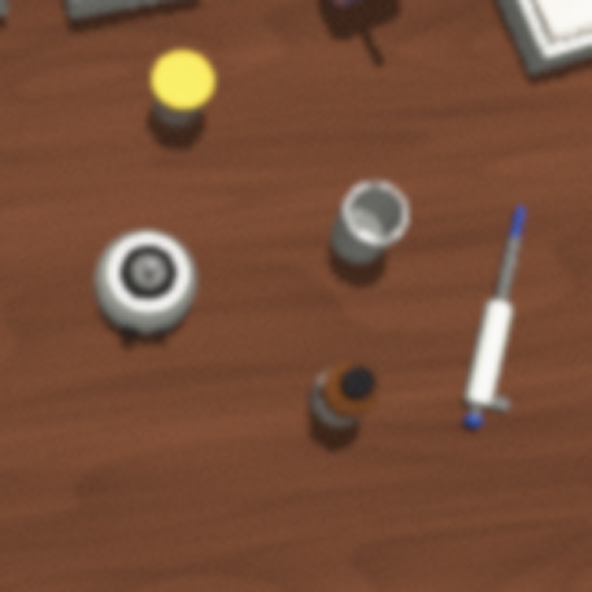

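```bash
cat > fit.py <<'E'
from h import *
from scipy.ndimage import map_coordinates, gaussian_filter
from scipy.optimize import minimize
a=np.linspace(0,2*np.pi,48,endpoint=False)
def circ(d,z): return np.stack([d/2*np.cos(a),d/2*np.sin(a),0*a+z],1)
def box(x,y,z0,z1,n=1): return np.array([[sx*x/2,sy*y/2,z] for sx in(-1,1) for sy in(-1,1) for z in(z0,z1)])
M=dict(cup_head=[np.r_[circ(38,0),circ(38,40)]],beaker=[np.r_[circ(57,0),circ(62,85)],circ(62,85)],
 bottle=[circ(32,118),np.r_[circ(54,0),circ(54,78)]],
 tip_box=[box(62,110,0,60)],rack=[box(46,112,0,43)],mixer=[circ(32,66),circ(100,0)[:0]],
 dropper=[np.r_[circ(34,0),circ(34,45)]],pot=[np.r_[circ(62,55),circ(62,71)]])
def poly(s,P,p):
    c,sn=np.cos(p[2]),np.sin(p[2]); Q=P.copy(); Q[:,0]=p[0]+c*P[:,0]-sn*P[:,1]; Q[:,1]=p[1]+sn*P[:,0]+c*P[:,1]
    return cv2.convexHull(proj(s,Q).astype(np.float32))[:,0]
def dens(h,n=160):
    h=np.r_[h,h[:1]]; l=np.r_[0,np.cumsum(np.linalg.norm(np.diff(h,axis=0),axis=1))]; u=np.linspace(0,l[-1],n,endpoint=False)
    return np.stack([np.interp(u,l,h[:,0]),np.interp(u,l,h[:,1])],1)
def grad(s,sig):
    g=0
    for k in range(3):
        f=gaussian_filter(s["img"][...,k].astype(float),sig); gy,gx=np.gradient(f); g=np.maximum(g,np.hypot(gx,gy))
    return np.minimum(g,25)
def fit(name,S,p0,yaw=False,cams=None):
    p=np.array(p0,float)
    parts=[P for P in M[name] if len(P)]
    for sig,R in((2.,20),(1.,6)):
        G={c:grad(S[c],sig) for c in S}
        def cost(q):
            t=0
            for c in (cams or S):
                for P in parts:
                    d=dens(poly(S[c],P,q)); t-=map_coordinates(G[c],[d[:,1],d[:,0]],order=1).mean()
            return t
        ys=np.linspace(-.3,.3,9)*(R/20) if yaw else [0]
        b=min(((cost(p+[dx,dy,w]),dx,dy,w) for dx in np.linspace(-R,R,11) for dy in np.linspace(-R,R,11) for w in ys))
        p=p+np.array(b[1:])
        sc=np.array([1,1,.02]); n=3 if yaw else 2
        f=lambda v:cost(p+np.r_[v,np.zeros(3-n)]*sc*2)
        r=minimize(f,np.zeros(n),method="Nelder-Mead",options=dict(initial_simplex=np.r_[np.zeros((1,n)),np.eye(n)]))
        p=p+np.r_[r.x,np.zeros(3-n)]*sc*2
    return p,cost(p)
def overlay(S,res,fn,f=3,crop=None):
    for c in S:
        im=cv2.cvtColor(cv2.resize(S[c]["img"],None,fx=f,fy=f,interpolation=cv2.INTER_CUBIC),cv2.COLOR_RGB2BGR)
        for n,p in res.items():
            for P in M[n]:
                if len(P): cv2.polylines(im,[np.round((poly(S[c],P,p)+.5)*f).astype(int)],True,(0,255,0),1)
        x0,y0,x1,y1=crop[c]; cv2.imwrite(f"pics/{fn}_{c}.png",im[y0*f:y1*f,x0*f:x1*f])
E
cat > a.py <<'E'
from fit import *
import json
S={c:snapshot(c) for c in("scene","top")}
p0=dict(cup_head=(585,342,0),beaker=(552,-366,0),bottle=(394,-309,0),tip_box=(408,332,-.2),rack=(556,116,0),mixer=(530,-145,0),dropper=(710,228,0),pot=(727,-204,0))
res={}
for n in p0:
    y=n in("tip_box","rack"); p,c=fit(n,S,p0[n],y); res[n]=p.tolist()
    print(n,np.round(p,3),round(c,1),[np.round(fit(n,S,p,y,[k])[0],3).tolist() for k in S])
json.dump(res,open("res.json","w"))
overlay(S,res,"ov",3,dict(scene=(200,100,460,300),top=(200,120,430,250)))
E
python3 a.py
```

```text
cup_head [586.869 344.597   0.   ] -41.0 [[587.878, 344.646, 0.0], [583.195, 343.445, 0.0]]
beaker [ 559.422 -372.561    0.   ] -80.5 [[559.727, -371.305, 0.0], [559.526, -372.778, 0.0]]
bottle [ 387.456 -316.524    0.   ] -61.6 [[390.423, -314.112, 0.0], [385.525, -316.59, 0.0]]
tip_box [4.14578e+02 3.37465e+02 1.49000e-01] -42.2 [[412.677, 335.702, 0.145], [415.638, 338.342, 0.161]]
rack [ 5.64030e+02  1.22004e+02 -1.18000e-01] -47.8 [[563.812, 121.864, -0.116], [565.894, 122.636, -0.112]]
mixer [ 558.012 -148.347    0.   ] -42.7 [[558.865, -148.566, 0.0], [525.575, -102.368, 0.0]]
dropper [704.571 232.907   0.   ] -26.2 [[705.988, 233.145, 0.0], [703.598, 232.173, 0.0]]
pot [ 724.555 -207.452    0.   ] -48.9 [[723.68, -209.411, 0.0], [725.337, -203.586, 0.0]]
```

View pics/ov_scene.png

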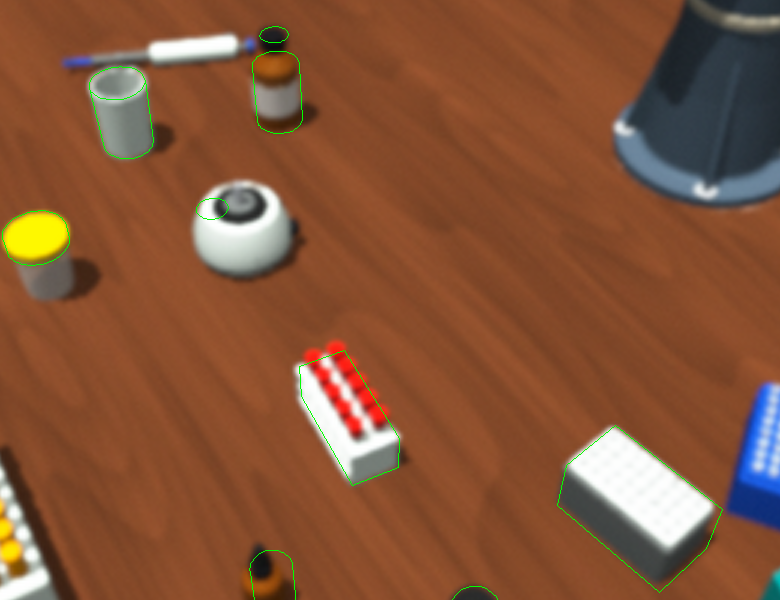

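View pics/ov_top.png

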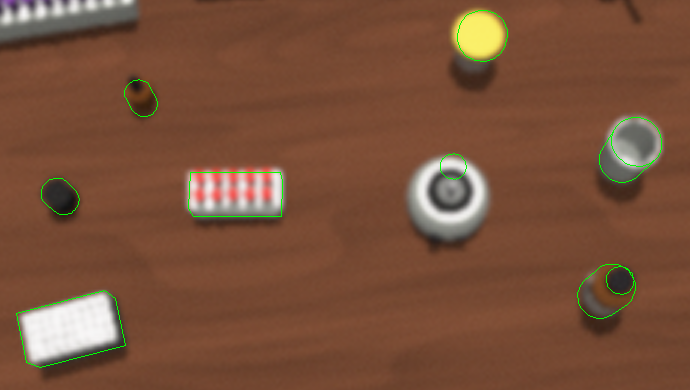

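```bash
cat > b.py <<'E'
from fit import *
import json
S={c:snapshot(c) for c in("scene","top")}
print(tri(S["scene"],(280,168.3),S["top"],(350,183.3)))
res=json.load(open("res.json"))
G={c:grad(S[c],.8) for c in S}
p0=np.array([525,-147])
def cost(q,cs=("scene","top")):
    t=0
    for c in cs:
        for P in (circ(32,66),circ(12,66)):
            d=dens(poly(S[c],P,np.r_[q,0]))
            if len(P): t-=map_coordinates(G[c],[d[:,1],d[:,0]],order=1).mean()
        
    return t
for cs in (("scene","top"),("scene",),("top",)):
    p=min(((cost(p0+[dx,dy],cs),dx,dy) for dx in np.arange(-16,17,1) for dy in np.arange(-12,13,1)))
    print(cs,p0+p[1:],p[0])
# housing base silhouette extremes: overlay candidate
M["mixer"]=[circ(32,66),circ(100,30),circ(5,91)]
t=tri(S["scene"],(280,168.3),S["top"],(350,183.3))[0]
res["mixer"]=[float(t[0]),float(t[1]),0]; json.dump(res,open("res.json","w"))
overlay(S,res,"ovb",8,dict(scene=(240,140,320,210),top=(325,155,405,225)))
E
python3 b.py; python3 -c "
import cv2,numpy as np
a=[cv2.resize(cv2.imread(f'pics/ovb_{c}.png'),(400,350)) for c in('scene','top')];cv2.imwrite('pics/ovb.png',np.hstack(a))"
```

```text
(array([ 527.93998819, -143.17671351,   57.96295948]), np.float64(1.027047464811332))
('scene', 'top') [ 509 -159] -81.69095450164032
('scene',) [ 509 -159] -40.99547125827391
('top',) [ 509 -159] -40.69548324336641
```

View pics/ovb.png

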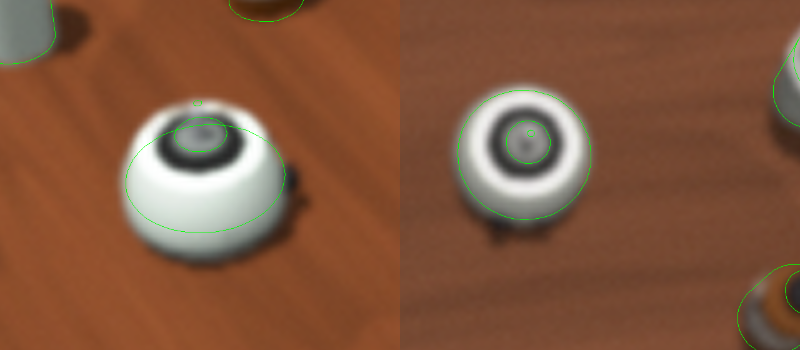

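```bash
python3 - <<'E'
import cv2,numpy as np
a=cv2.imread("pics/scene0.png")[150:200,258:308];b=cv2.imread("pics/top0.png")[160:210,325:375]
o=[]
for x in(a,b):
    x=cv2.cvtColor(x,6); x=cv2.resize(x,(400,400),interpolation=2); x=cv2.equalizeHist(x); x=cv2.cvtColor(x,8)
    for i in range(0,400,80): cv2.putText(x,str(i//8),(i,10),0,.35,(0,0,255),1);cv2.putText(x,str(i//8),(0,i+10),0,.35,(0,0,255),1)
    o.append(x)
cv2.imwrite("pics/mx.png",np.hstack(o))
E
```

```text
(no output)
```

View pics/mx.png

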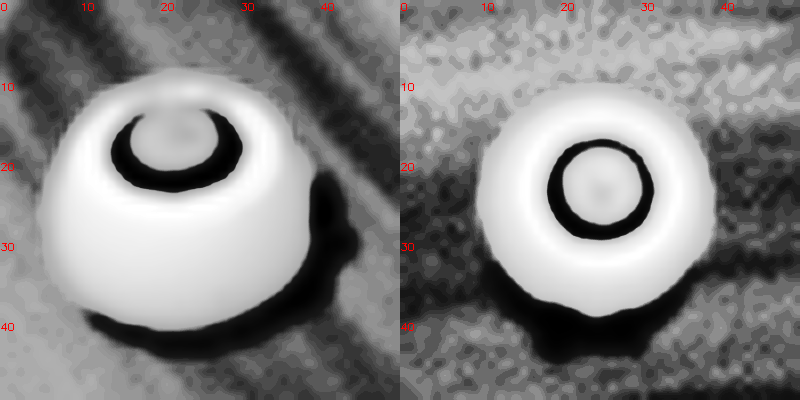

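```bash
python3 - <<'E'
from fit import *
import json
S={c:snapshot(c) for c in("scene","top")}
print(at(S["top"],(349.5,182.3),66),at(S["top"],(349.5,183),60))
for q in((528,-143),(524,-143),(524,-146),(528,-146)):
    for c in S:
        h=poly(S[c],circ(100,20),(*q,0)); r=poly(S[c],circ(55,60),(*q,0)); k=poly(S[c],circ(32,66),(*q,0))
        print(q,c,[np.round(np.r_[x.min(0),x.max(0)],1).tolist() for x in(h,r,k)], proj(S[c],[[*q,91]]).round(1))
r=json.load(open("res.json")); R=np.array(r["rack"])
for y in(R[2],): print("dirs",np.cos(y),np.sin(y))
E
```

```text
[ 530.30980016 -141.2640736    66.        ] [ 529.18801133 -141.59018204   60.        ]
(528, -143) scene [[265.0, 166.8000030517578, 296.6000061035156, 188.39999389648438], [270.8999938964844, 161.89999389648438, 288.70001220703125, 173.89999389648438], [274.3999938964844, 162.89999389648438, 284.79998779296875, 169.8000030517578]] [[279.  160.1]]
(528, -143) top [[335.79998779296875, 173.1999969482422, 362.29998779296875, 198.89999389648438], [342.3999938964844, 176.0, 357.3999938964844, 190.60000610351562], [345.70001220703125, 178.60000610351562, 354.3999938964844, 187.10000610351562]] [[350.6 181.1]]
(524, -143) scene [[266.1000061035156, 166.3000030517578, 297.70001220703125, 187.89999389648438], [272.0, 161.5, 289.79998779296875, 173.39999389648438], [275.6000061035156, 162.5, 286.0, 169.39999389648438]] [[280.1 159.7]]
(524, -143) top [[336.0, 174.1999969482422, 362.5, 199.89999389648438], [342.6000061035156, 177.10000610351562, 357.6000061035156, 191.60000610351562], [345.79998779296875, 179.6999969482422, 354.6000061035156, 188.1999969482422]] [[350.7 182.2]]
(524, -146) sc
[... 286 characters left out ...]
1562, 363.29998779296875, 199.89999389648438], [343.3999938964844, 177.0, 358.3999938964844, 191.5], [346.6000061035156, 179.60000610351562, 355.3999938964844, 188.10000610351562]] [[351.6 182.1]]
(528, -146) scene [[264.5, 166.1999969482422, 296.1000061035156, 187.8000030517578], [270.3999938964844, 161.39999389648438, 288.20001220703125, 173.3000030517578], [274.0, 162.39999389648438, 284.3999938964844, 169.3000030517578]] [[278.5 159.6]]
(528, -146) top [[336.6000061035156, 173.10000610351562, 363.1000061035156, 198.8000030517578], [343.20001220703125, 176.0, 358.20001220703125, 190.5], [346.5, 178.5, 355.20001220703125, 187.0]] [[351.4 181. ]]
dirs 0.9930156761344688 -0.11798248578159255
```

```bash
cat > g.py <<'E'
import sys
from h import *
from scipy.spatial.transform import Rotation as Ro
def goal(x,y,z,jaw):
    "jaw: world angle (deg) of tool y"
    s=get_state(); R=s["eef_rot"]; j=np.radians(jaw); Y=np.array([np.cos(j),np.sin(j),0]); Z=np.array([0,0,-1.]); X=np.cross(Y,Z)
    T=np.stack([X,Y,Z],1)
    print("t",round(s["t"],2),"tcp",s["tcp_pos"].round(1),"w",round(s["gripper_width"],1),"F",s["force"].round(1),"j",s["joint_pos"].round(2),"jaw",round(np.degrees(np.arctan2(R[1,1],R[0,1])),1))
    print("shift m",((R.T@(np.array([x,y,z])-s["tcp_pos"]))/1000).round(4),"turn",Ro.from_matrix(R.T@T).as_rotvec().round(3))
if __name__=="__main__": goal(*map(float,sys.argv[1:]))
E
python3 g.py 414.5 337.3 110 8.5
```

```text
t 2.2 tcp [195.8 593.5 222.5] w 87.1 F [ 0.4 -0.3  0.5] j [ 1.07  0.53  1.43  0.    1.18 -0.18] jaw 71.7
shift m [-0.2879 -0.1748  0.1125] turn [-0.    -0.     1.104]
```

Request:
servo_tool([
  [[100,-0.288,-0.175,0.08,0,0,1.104],[100,-0.288,-0.175,0.08,0,0,1.104],[100,-0.288,-0.175,0.08,0,0,1.104],[100,-0.288,-0.175,0.08,0,0,1.104],[100,-0.288,-0.175,0.08,0,0,1.104],[100,-0.288,-0.175,0.08,0,0,1.104],[100,-0.288,-0.175,0.08,0,0,1.104],[100,-0.288,-0.175,0.08,0,0,1.104],[100,-0.288,-0.175,0.08,0,0,1.104],[100,-0.288,-0.175,0.112,0,0,1.104],[100,-0.288,-0.175,0.112,0,0,1.104],[100,-0.288,-0.175,0.112,0,0,1.104]],
])

```text
t: 3.2
tcp_pos: [413.3, 336.2, 109.5]
eef_rot: [[-0.147, 0.989, -0.004], [0.989, 0.147, -0.002], [-0.001, -0.004, -1.0]]
force: [0.7, 0.1, -0.2]
gripper_width: 87.0
```

```bash
python3 g.py 414.5 337.3 22 8.5; python3 - <<'E'
from h import *
S={c:snapshot(c) for c in("scene","top")}
o=[]
for c,(x,y) in dict(scene=(412,267),top=(223,230)).items():
    im=cv2.cvtColor(S[c]["img"],4)[y-50:y+50,x-50:x+50]; o.append(cv2.resize(im,(390,390),interpolation=2))
cv2.imwrite("pics/m1.png",np.hstack(o))
E
```

```text
t 3.2 tcp [413.3 336.2 109.5] w 87.0 F [ 0.7  0.1 -0.2] j [0.47 0.57 1.76 0.   0.81 0.33] jaw 8.5
shift m [0.001  0.0017 0.0875] turn [-0.004  0.001 -0.001]
```

View pics/m1.png

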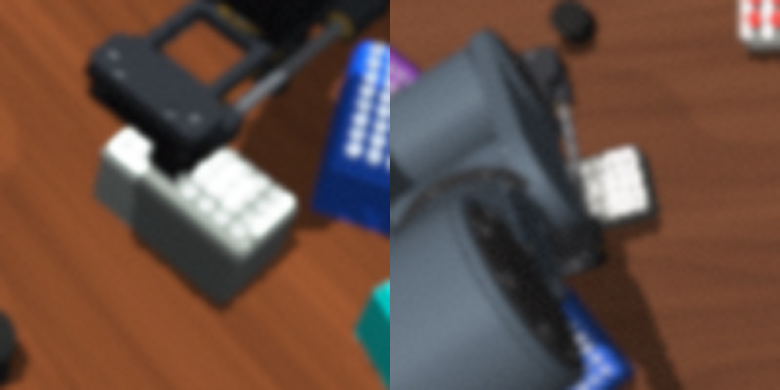

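The white-decked grey box (top 223,230; scene 412,267) is the one meant, as the other three are blue, purple and turquoise. The gripper is now straddling it.

Request:
servo_tool([
  [[100,0.001,0.001,0.03,0,0,0],[100,0.001,0.001,0.06,0,0,0],[100,0.001,0.001,0.088,0,0,0],[100,0.001,0.001,0.088,0,0,0],[80,0.001,0.001,0.088,0,0,0],[60,0.001,0.001,0.088,0,0,0],[40,0.001,0.001,0.088,0,0,0],[40,0.001,0.001,0.088,0,0,0],[40,0.001,0.001,0.088,0,0,0],[40,0.001,0.001,0.088,0,0,0]],
])

```text
t: 4.13
tcp_pos: [415.6, 338.6, 24.1]
eef_rot: [[-0.148, 0.989, 0.001], [0.989, 0.148, 0.001], [0.001, 0.001, -1.0]]
force: [-1.0, 0.6, 8.0]
gripper_width: 62.0
```

```bash
python3 g.py 470.7 133.1 22 -6.8
```

```text
t 4.13 tcp [415.6 338.6  24.1] w 62.0 F [-1.   0.6  8. ] j [0.47 0.72 1.8  0.   0.62 0.33] jaw 8.5
shift m [-0.2114  0.0242  0.002 ] turn [ 0.001 -0.001  0.267]
```

Request:
servo_tool([
  [[40,0,0,-0.02,0,0,0],[40,0,0,-0.05,0,0,0],[40,-0.05,0.006,-0.05,0,0,0.1],[40,-0.09,0.011,-0.05,0,0,0.2],[40,-0.13,0.016,-0.05,0,0,0.267],[40,-0.17,0.02,-0.05,0,0,0.267],[40,-0.2,0.024,-0.05,0,0,0.267],[40,-0.211,0.0245,-0.05,0,0,0.267],[40,-0.211,0.0245,-0.05,0,0,0.267],[40,-0.211,0.0245,-0.05,0,0,0.267]],
])

```text
t: 4.97
tcp_pos: [470.8, 132.7, 72.8]
eef_rot: [[0.121, 0.993, 0.0], [0.993, -0.121, 0.0], [0.0, 0.0, -1.0]]
force: [0.1, 0.7, -0.7]
gripper_width: 61.7
```

```bash
python3 g.py 470.7 133.1 24 -6.8
```

```text
t 4.97 tcp [470.8 132.7  72.8] w 61.7 F [ 0.1  0.7 -0.7] j [0.05 0.6  1.9  0.   0.65 0.17] jaw -6.9
shift m [ 0.0003 -0.0001  0.0488] turn [ 0.    -0.    -0.003]
```

Request:
servo_tool([
  [[40,0,0,0.03,0,0,0],[40,0,0,0.043,0,0,0],[40,0,0,0.046,0,0,0],[40,0,0,0.048,0,0,0],[40,0,0,0.049,0,0,0],[40,0,0,0.049,0,0,0],[78,0,0,0.049,0,0,0],[84,0,0,0.049,0,0,0],[84,0,0,0.049,0,0,0],[84,0,0,0.02,0,0,0],[84,0,0,-0.02,0,0,0],[84,0,0,-0.06,0,0,0]],
])

```text
t: 5.97
tcp_pos: [469.7, 133.0, 133.0]
eef_rot: [[0.119, 0.993, -0.003], [0.993, -0.119, -0.0], [-0.001, -0.003, -1.0]]
force: [1.8, -0.1, 0.3]
gripper_width: 73.1
```

```bash
python3 g.py 586.9 344.5 150 30
```

```text
t 5.97 tcp [469.7 133.  133. ] w 73.1 F [ 1.8 -0.1  0.3] j [ 0.05  0.49  1.86 -0.    0.8   0.17] jaw -6.8
shift m [ 0.2239  0.0912 -0.0174] turn [-0.003 -0.001 -0.643]
```

Request:
servo_tool([
  [[84,0.04,0.015,-0.017,0,0,0],[84,0.08,0.03,-0.017,0,0,0],[84,0.12,0.05,-0.017,0,0,0],[84,0.16,0.065,-0.017,0,0,0],[84,0.2,0.08,-0.017,0,0,0],[84,0.223,0.09,-0.017,0,0,0],[84,0.223,0.09,0.02,0,0,0],[84,0.223,0.09,0.053,0,0,0],[84,0.223,0.09,0.053,0,0,0],[84,0.223,0.09,0.053,0,0,0]],
])

```text
t: 6.8
tcp_pos: [584.4, 343.2, 77.5]
eef_rot: [[0.119, 0.993, -0.006], [0.993, -0.119, -0.002], [-0.003, -0.005, -1.0]]
force: [-0.1, -1.2, -0.1]
gripper_width: 72.8
```

```bash
python3 g.py 586.3 344.4 13 -6.8; cat > look.py <<'E'
import sys
from h import *
# look.py name sx sy tx ty [half]
n=sys.argv[1]; v=list(map(int,sys.argv[2:])); h=v[4] if len(v)>4 else 40
o=[]
for c,(x,y) in dict(scene=v[:2],top=v[2:4]).items():
    im=cv2.cvtColor(snapshot(c)["img"],4)[max(0,y-h):y+h,max(0,x-h):x+h]; o.append(cv2.resize(im,(390,390),interpolation=2))
cv2.imwrite(f"pics/{n}.png",np.hstack(o))
E
python3 look.py m2 380 270 235 205 80
```

```text
t 6.8 tcp [584.4 343.2  77.5] w 72.8 F [-0.1 -1.2 -0.1] j [ 0.37  0.77  1.39 -0.    0.98  0.49] jaw -6.8
shift m [0.0016 0.0021 0.0644] turn [-0.005  0.003 -0.   ]
```

View pics/m2.png

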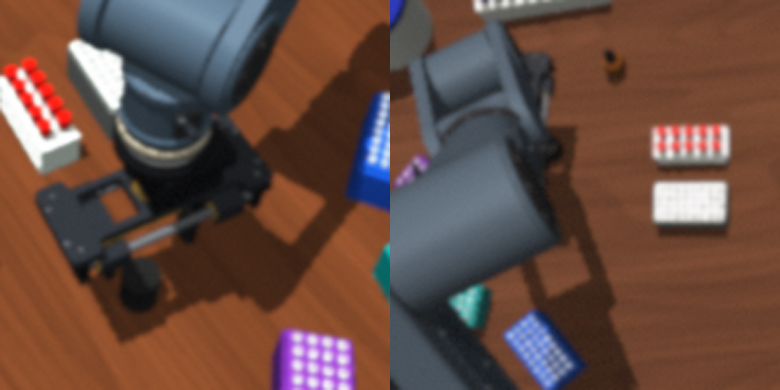

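Request:
servo_tool([
  [[84,0.001,0.001,0.03,0,0,0],[84,0.001,0.001,0.055,0,0,0],[84,0.001,0.001,0.064,0,0,0],[84,0.001,0.001,0.064,0,0,0],[60,0.001,0.001,0.064,0,0,0],[40,0.001,0.001,0.064,0,0,0],[20,0.001,0.001,0.064,0,0,0],[15,0.001,0.001,0.064,0,0,0],[15,0.001,0.001,0.064,0,0,0],[15,0.001,0.001,0.064,0,0,0],[15,0.001,0.001,0.064,0,0,0]],
])

```text
t: 7.82
tcp_pos: [587.9, 344.9, 16.2]
eef_rot: [[0.119, 0.993, 0.001], [0.993, -0.119, 0.0], [0.0, 0.001, -1.0]]
force: [-0.0, -0.5, 3.0]
gripper_width: 38.8
```

```bash
python3 g.py 528.5 -142.5 150 -6.8;python3 look.py m3 355 300 225 200 40
```

```text
t 7.82 tcp [587.9 344.9  16.2] w 38.8 F [-0.  -0.5  3. ] j [ 0.37  0.86  1.41 -0.    0.88  0.49] jaw -6.8
shift m [-0.4909 -0.0011 -0.134 ] turn [ 0.001 -0.    -0.   ]
```

View pics/m3.png

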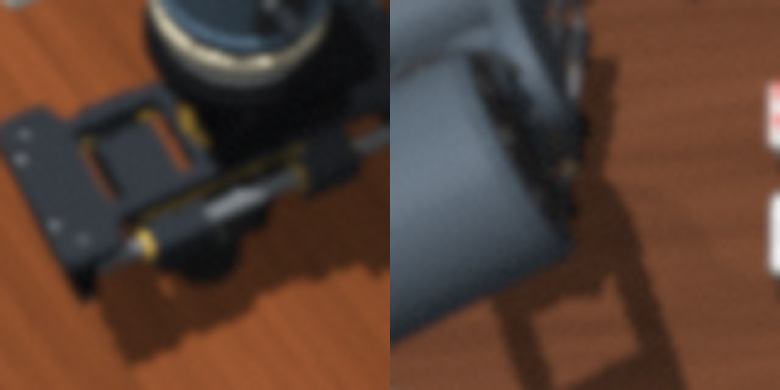

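Request:
servo_tool([
  [[15,0,0,-0.03,0,0,0],[15,0,0,-0.07,0,0,0],[15,-0.03,0,-0.11,0,0,0],[15,-0.07,0,-0.134,0,0,0],[15,-0.11,0,-0.134,0,0,0],[15,-0.15,0,-0.134,0,0,0],[15,-0.19,0,-0.134,0,0,0],[15,-0.23,0,-0.134,0,0,0],[15,-0.27,0,-0.134,0,0,0],[15,-0.31,0,-0.134,0,0,0],[15,-0.35,0,-0.134,0,0,0],[15,-0.38,0,-0.134,0,0,0]],
])

```text
t: 8.92
tcp_pos: [541.8, -35.7, 149.4]
eef_rot: [[0.12, 0.993, -0.0], [0.993, -0.12, -0.001], [-0.001, -0.0, -1.0]]
force: [0.9, 0.1, -0.0]
gripper_width: 38.9
```

```bash
python3 g.py 528.5 -142.5 140 -6.8
```

```text
t 8.92 tcp [541.8 -35.7 149.4] w 38.9 F [ 0.9  0.1 -0. ] j [-0.27  0.52  1.71 -0.    0.91 -0.15] jaw -6.9
shift m [-0.1077 -0.0004  0.0095] turn [-0.     0.001 -0.002]
```

Request:
servo_tool([
  [[15,-0.04,0,0.005,0,0,0],[15,-0.08,0,0.01,0,0,0],[15,-0.1,0,0.01,0,0,0],[15,-0.108,0,0.012,0,0,0],[15,-0.108,0,0.012,0,0,0],[15,-0.108,0,0.012,0,0,0],[15,-0.108,0,0.012,0,0,0]],
])

```text
t: 9.5
tcp_pos: [529.5, -138.1, 137.4]
eef_rot: [[0.117, 0.993, -0.001], [0.993, -0.117, 0.001], [0.001, -0.001, -1.0]]
force: [0.9, 0.0, -1.5]
gripper_width: 38.5
```

```bash
python3 g.py 528.5 -142.5 125 -6.8;python3 look.py m4 285 165 350 185 40; python3 look.py m4b 355 300 225 200 40
```

```text
t 9.5 tcp [ 529.5 -138.1  137.4] w 38.5 F [ 0.9  0.  -1.5] j [-0.46  0.54  1.71  0.    0.89 -0.34] jaw -6.7
shift m [-0.0045 -0.0005  0.0124] turn [-0.001 -0.001  0.001]
```

View pics/m4.png

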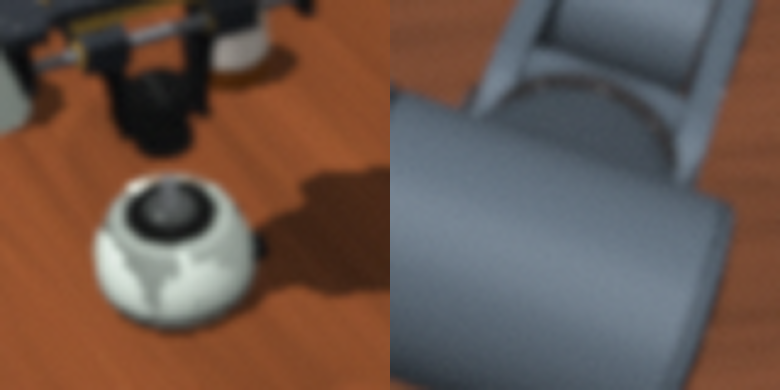

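```bash
python3 - <<'E'
from h import *
s=snapshot("scene")
x0,y0=255,130
im=cv2.cvtColor(s["img"],4)[y0:y0+50,x0:x0+50]
im=cv2.resize(im,(600,600),interpolation=2)
im=cv2.convertScaleAbs(im,alpha=1.6,beta=10)
def d(P,col):
    for p in proj(s,P): cv2.circle(im,tuple(int(v) for v in ((p-[x0,y0]+.5)*12)),2,col,-1)
d([[528.5,-142.5,z] for z in (66,86,91)],(0,0,255))
a=np.linspace(0,6.28,40)
t=get_state()["tcp_pos"]
for z,D in((-16.2,38),(-16.2,20),(23.8,38)): d(np.stack([t[0]+D/2*np.cos(a),t[1]+D/2*np.sin(a),0*a+t[2]+z],1),(0,255,0))
print(proj(s,[[528.5,-142.5,91]]))
cv2.imwrite("pics/m5.png",im)
E
```

```text
[[278.90653814 160.2786644 ]]
```

View pics/m5.png

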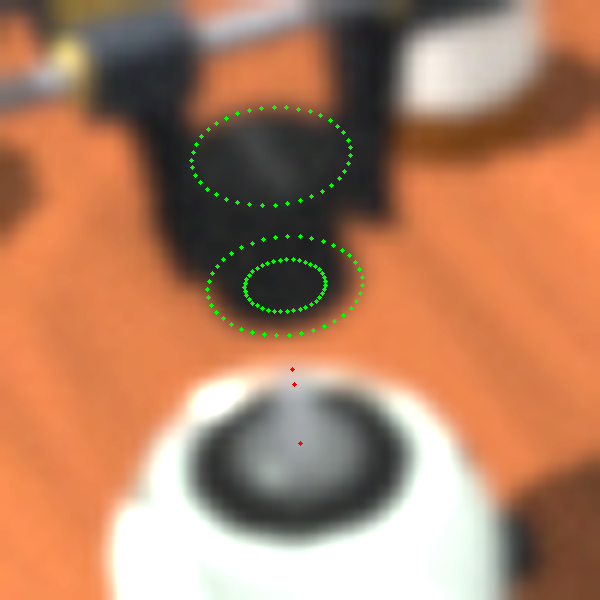

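Request:
servo_tool([
  [[15,-0.004,0,0,0,0,0],[15,-0.004,0,0.01,0,0,0],[15,-0.004,0,0.02,0,0,0],[15,-0.004,0,0.03,0,0,0],[15,-0.004,0,0.037,0,0,0],[15,-0.004,0,0.037,0,0,0],[15,-0.004,0,0.037,0,0,0],[15,-0.004,0,0.037,0,0,0]],
])

```text
t: 10.42
tcp_pos: [528.8, -143.5, 100.2]
eef_rot: [[0.118, 0.993, -0.001], [0.993, -0.118, 0.001], [0.0, -0.001, -1.0]]
force: [0.0, 1.3, -1.2]
gripper_width: 38.7
```

```bash
python3 g.py 528.5 -142.5 82 -6.8; python3 -c "
from h import *
s=get_state();print(s['ft_torque'],s['force'])"
```

```text
t 10.42 tcp [ 528.8 -143.5  100.2] w 38.7 F [ 0.   1.3 -1.2] j [-0.47  0.6   1.73 -0.    0.81 -0.35] jaw -6.8
shift m [ 0.0009 -0.0004  0.0182] turn [-0.001 -0.    -0.   ]
[ 0.15050493  0.06814029 -0.03183164] [ 0.0249753   1.29566606 -1.16583737]
```

Request:
servo_tool([
  [[15,0.0005,0,0.003,0,0,0],[15,0.0005,0,0.006,0,0,0],[15,0.0005,0,0.009,0,0,0],[15,0.0005,0,0.011,0,0,0],[15,0.0005,0,0.011,0,0,0],[15,0.0005,0,0.011,0,0,0],[15,0.0005,0,0.011,0,0,0]],
])

```text
t: 11.0
tcp_pos: [529.1, -141.7, 89.6]
eef_rot: [[0.12, 0.993, -0.0], [0.993, -0.12, 0.002], [0.002, -0.001, -1.0]]
force: [1.0, 6.7, 1.4]
gripper_width: 38.5
```

```bash
python3 g.py 528.5 -142.5 82 -6.8
```

```text
t 11.0 tcp [ 529.1 -141.7   89.6] w 38.5 F [1.  6.7 1.4] j [-0.47  0.62  1.74  0.    0.78 -0.35] jaw -6.9
shift m [-0.0008 -0.0005  0.0076] turn [-0.001 -0.002 -0.001]
```

Request:
servo_tool([
  [[15,0.002,0,0,0,0,0],[15,0.002,0,0.003,0,0,0],[15,0.002,0,0.003,0,0,0],[15,0.002,0,0.003,0,0,0],[15,0.002,0,0.003,0,0,0]],
])

```text
t: 11.42
tcp_pos: [529.2, -141.0, 86.2]
eef_rot: [[0.119, 0.993, -0.001], [0.993, -0.119, 0.001], [0.001, -0.001, -1.0]]
force: [0.2, 4.3, -0.4]
gripper_width: 39.1
```

```bash
python3 g.py 528.5 -142.5 82 -6.8
```

```text
t 11.42 tcp [ 529.2 -141.    86.2] w 39.1 F [ 0.2  4.3 -0.4] j [-0.46  0.62  1.74  0.    0.78 -0.35] jaw -6.8
shift m [-0.0016 -0.0005  0.0042] turn [-0.001 -0.001 -0.001]
```

Request:
servo_tool([
  [[15,0.0015,0,0,0,0,0],[15,0.0015,0,0.002,0,0,0],[15,0.0015,0,0.004,0,0,0],[15,0.0015,0,0.004,0,0,0],[15,0.0015,0,0.004,0,0,0]],
])

```text
t: 11.83
tcp_pos: [529.3, -140.4, 82.7]
eef_rot: [[0.118, 0.993, -0.001], [0.993, -0.118, -0.001], [-0.001, -0.001, -1.0]]
force: [-3.8, -0.7, 3.6]
gripper_width: 38.8
```

```bash
python3 g.py 528.5 -142.5 82 -6.8
```

```text
t 11.83 tcp [ 529.3 -140.4   82.7] w 38.8 F [-3.8 -0.7  3.6] j [-0.46  0.63  1.74 -0.    0.77 -0.34] jaw -6.8
shift m [-0.0021 -0.0005  0.0007] turn [-0.001  0.001  0.   ]
```

Request:
servo_tool([
  [[15,0,-0.001,0.001,0,0,0],[15,0,-0.001,0.002,0,0,0],[15,0,-0.001,0.003,0,0,0],[15,0,-0.001,0.003,0,0,0],[15,0,-0.001,0.003,0,0,0]],
])

```text
t: 12.25
tcp_pos: [529.3, -140.5, 82.0]
eef_rot: [[0.118, 0.993, 0.002], [0.993, -0.118, -0.002], [-0.002, 0.002, -1.0]]
force: [-5.4, 0.1, 18.6]
gripper_width: 39.0
```

```bash
python3 g.py 528.5 -142.5 82 -6.8
```

```text
t 12.25 tcp [ 529.3 -140.5   82. ] w 39.0 F [-5.4  0.1 18.6] j [-0.46  0.63  1.75 -0.    0.76 -0.34] jaw -6.8
shift m [-0.0021 -0.0006 -0.    ] turn [0.002 0.002 0.   ]
```

Request:
servo_tool([
  [[15,0,-0.001,0.001,0,0,0],[15,0,-0.001,0.002,0,0,0],[15,0,-0.001,0.003,0,0,0],[15,0,-0.001,0.003,0,0,0]],
])

```text
t: 12.58
tcp_pos: [529.3, -140.6, 81.8]
eef_rot: [[0.118, 0.993, 0.005], [0.993, -0.118, -0.003], [-0.002, 0.005, -1.0]]
force: [-7.3, 2.2, 35.1]
gripper_width: 38.6
```

```bash
python3 g.py 528.5 -142.5 82 -6.8
```

```text
t 12.58 tcp [ 529.3 -140.6   81.8] w 38.6 F [-7.3  2.2 35.1] j [-0.46  0.63  1.75 -0.    0.76 -0.34] jaw -6.8
shift m [-0.002  -0.0006 -0.0002] turn [0.005 0.002 0.   ]
```

Request:
servo_tool([
  [[15,0,0,-0.003,0,0,0],[60,0,0,-0.003,0,0,0],[80,0,0,-0.003,0,0,0],[80,0,0,-0.003,0,0,0],[80,0,0,-0.003,0,0,0],[80,0,0,-0.04,0,0,0],[60,0,0,-0.07,0,0,0],[0,0,0,-0.07,0,0,0],[0,0,0,-0.07,0,0,0],[0,0,0,-0.07,0,0,0]],
])

```text
t: 13.42
tcp_pos: [527.3, -139.4, 145.8]
eef_rot: [[0.119, 0.993, -0.001], [0.993, -0.119, 0.0], [0.0, -0.001, -1.0]]
force: [-0.3, 0.1, -0.8]
gripper_width: 50.4
```

```bash
python3 g.py 528.5 -141.0 106 -6.8; python3 look.py m6 285 165 350 185 40
```

```text
t 13.42 tcp [ 527.3 -139.4  145.8] w 50.4 F [-0.3  0.1 -0.8] j [-0.46  0.53  1.71 -0.    0.91 -0.34] jaw -6.8
shift m [-0.0015  0.0015  0.0398] turn [-0.001 -0.    -0.   ]
```

View pics/m6.png

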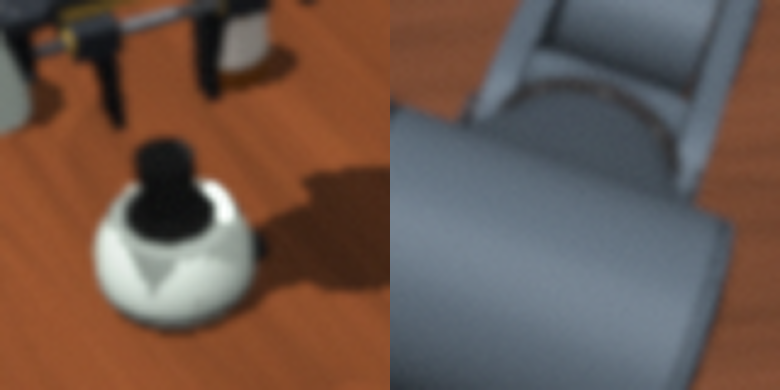

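Request:
servo_tool([
  [[0,-0.0015,0.001,0,0,0,0],[0,-0.0015,0.001,0,0,0,0],[0,-0.0015,0.001,0,0,0,0],[0,-0.0015,0.001,0.015,0,0,0],[0,-0.0015,0.001,0.025,0,0,0],[0,-0.0015,0.001,0.034,0,0,0],[0,-0.0015,0.001,0.037,0,0,0],[0,-0.0015,0.001,0.039,0,0,0],[0,-0.0015,0.001,0.041,0,0,0],[0,-0.0015,0.001,0.041,0,0,0]],
])

```text
t: 14.35
tcp_pos: [528.4, -141.1, 106.5]
eef_rot: [[0.119, 0.993, -0.0], [0.993, -0.119, 0.0], [0.0, -0.0, -1.0]]
force: [-2.2, 0.8, 4.7]
gripper_width: 0.4
```

```bash
python3 g.py 528.5 -141.0 106 -6.8
```

```text
t 14.35 tcp [ 528.4 -141.1  106.5] w 0.4 F [-2.2  0.8  4.7] j [-0.47  0.59  1.73 -0.    0.82 -0.35] jaw -6.8
shift m [0.0001 0.0001 0.0005] turn [-0. -0. -0.]
```

Request:
servo_tool([
  [[0,0,0,0.002,0,0,0],[0,0,0,0.004,0,0,0],[0,0,0,0.004,0,0,0],[0,0,0,0.004,0,0,0]],
])

```text
t: 14.68
tcp_pos: [528.4, -141.1, 106.2]
eef_rot: [[0.118, 0.993, 0.001], [0.993, -0.118, -0.001], [-0.001, 0.001, -1.0]]
force: [-7.1, 3.1, 30.2]
gripper_width: -0.0
```

```bash
python3 g.py 528.5 -141.0 106 -6.8
```

```text
t 14.68 tcp [ 528.4 -141.1  106.2] w -0.0 F [-7.1  3.1 30.2] j [-0.47  0.59  1.73 -0.    0.82 -0.35] jaw -6.8
shift m [0.0001 0.     0.0002] turn [0.001 0.001 0.   ]
```

Request:
servo_tool([
  [[0,0,0,-0.03,0,0,0],[0,0,0,-0.06,0,0,0],[60,-0.03,0.02,-0.06,0,0,0],[100,-0.07,0.03,-0.06,0,0,0],[100,-0.11,0.04,-0.06,0,0,0],[100,-0.15,0.05,-0.06,0,0,0],[100,-0.19,0.056,-0.06,0,0,0],[100,-0.22,0.056,-0.06,0,0,0],[100,-0.226,0.058,-0.06,0,0,0],[100,-0.226,0.058,-0.06,0,0,0],[100,-0.226,0.058,-0.06,0,0,0]],
])

```text
t: 15.6
tcp_pos: [558.9, -371.7, 161.3]
eef_rot: [[0.119, 0.993, -0.001], [0.993, -0.119, 0.002], [0.001, -0.001, -1.0]]
force: [0.0, -0.2, 0.2]
gripper_width: 52.2
```

```bash
python3 g.py 559.4 -372.3 30 -6.8; python3 look.py m7 270 165 370 185 60
```

```text
t 15.6 tcp [ 558.9 -371.7  161.3] w 52.2 F [ 0.  -0.2  0.2] j [-0.75  0.66  1.36  0.    1.12 -0.63] jaw -6.9
shift m [-0.0007  0.0006  0.1313] turn [-0.001 -0.001 -0.001]
```

View pics/m7.png

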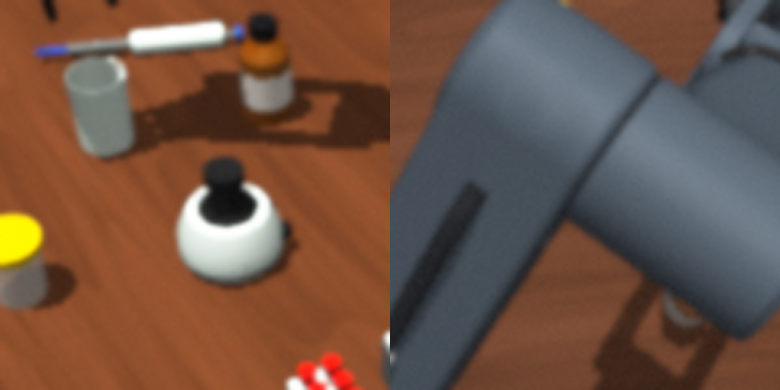

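Request:
servo_tool([
  [[100,-0.0005,0.0005,0,0,0,0],[100,-0.0005,0.0005,0,0,0,0],[100,-0.0005,0.0005,0,0,0,0],[100,-0.0005,0.0005,0.02,0,0,0],[100,-0.0005,0.0005,0.055,0,0,0],[100,-0.0005,0.0005,0.09,0,0,0],[100,-0.0005,0.0005,0.12,0,0,0],[100,-0.0005,0.0005,0.13,0,0,0],[100,-0.0005,0.0005,0.13,0,0,0],[80,-0.0005,0.0005,0.13,0,0,0],[60,-0.0005,0.0005,0.13,0,0,0],[40,-0.0005,0.0005,0.13,0,0,0]],
])

```text
t: 16.7
tcp_pos: [561.2, -374.3, 34.1]
eef_rot: [[0.119, 0.993, 0.003], [0.993, -0.119, -0.003], [-0.003, 0.004, -1.0]]
force: [-0.5, -0.1, 0.4]
gripper_width: 74.2
```

Request:
servo_tool([
  [[40,0,0,0,0,0,0],[40,0,0,0,0,0,0],[40,0,0,0,0,0,0],[40,0,0,0,0,0,0]],
])

```text
t: 17.03
tcp_pos: [560.2, -373.7, 33.2]
eef_rot: [[0.119, 0.993, 0.001], [0.993, -0.119, -0.002], [-0.001, 0.002, -1.0]]
force: [-2.0, 0.2, 6.4]
gripper_width: 60.7
```

```bash
python3 g.py 546.2 -10.2 140 -6.8; python3 look.py m8 270 165 370 185 60
```

```text
t 17.03 tcp [ 560.2 -373.7   33.2] w 60.7 F [-2.   0.2  6.4] j [-0.75  0.82  1.43 -0.    0.89 -0.63] jaw -6.8
shift m [ 0.3592 -0.0569 -0.1074] turn [ 0.002  0.001 -0.   ]
```

View pics/m8.png

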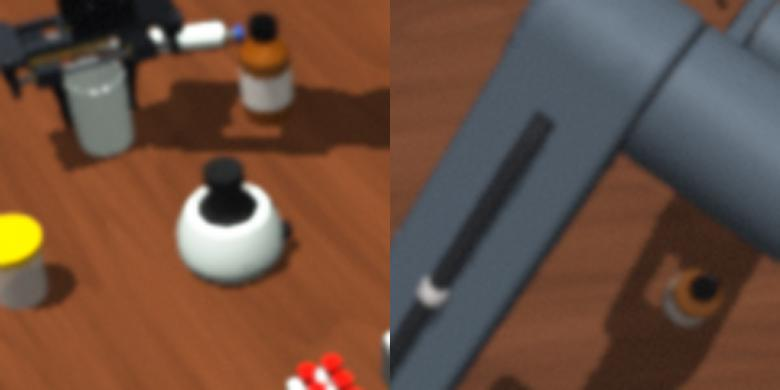

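Request:
servo_tool([
  [[40,0,0,-0.03,0,0,0],[40,0,0,-0.07,0,0,0],[40,0,0,-0.11,0,0,0],[40,0.01,0,-0.14,0,0,0],[40,0.04,0,-0.14,0,0,0],[40,0.08,-0.01,-0.14,0,0,0],[40,0.12,-0.02,-0.14,0,0,0],[40,0.16,-0.03,-0.14,0,0,0],[40,0.2,-0.035,-0.14,0,0,0],[40,0.24,-0.04,-0.14,0,0,0],[40,0.28,-0.045,-0.14,0,0,0],[40,0.32,-0.05,-0.14,0,0,0]],
])

```text
t: 18.13
tcp_pos: [547.6, -47.5, 171.7]
eef_rot: [[0.119, 0.993, 0.0], [0.993, -0.119, 0.0], [0.0, 0.0, -1.0]]
force: [1.9, 0.3, -0.7]
gripper_width: 60.8
```

Request:
servo_tool([
  [[40,0.03,-0.006,0,0,0,0],[40,0.039,-0.007,0,0,0,0],[40,0.039,-0.007,0,0,0,0],[40,0.039,-0.007,0.04,0,0,0],[40,0.039,-0.007,0.08,0,0,0],[40,0.039,-0.007,0.11,0,0,0],[40,0.039,-0.007,0.11,0,0,0],[40,0.039,-0.007,0.11,0,0,0]],
])

```text
t: 18.8
tcp_pos: [545.1, -11.2, 60.3]
eef_rot: [[0.12, 0.993, -0.003], [0.993, -0.12, 0.0], [0.0, -0.003, -1.0]]
force: [0.3, -0.2, 0.4]
gripper_width: 61.6
```

```bash
python3 g.py 546.2 -10.2 32.5 -6.8; python3 look.py m8 300 185 330 185 60
```

```text
t 18.8 tcp [545.1 -11.2  60.3] w 61.6 F [ 0.3 -0.2  0.4] j [-0.23  0.67  1.76 -0.    0.72 -0.1 ] jaw -6.9
shift m [0.0011 0.0011 0.0278] turn [-0.003 -0.    -0.002]
```

View pics/m8.png

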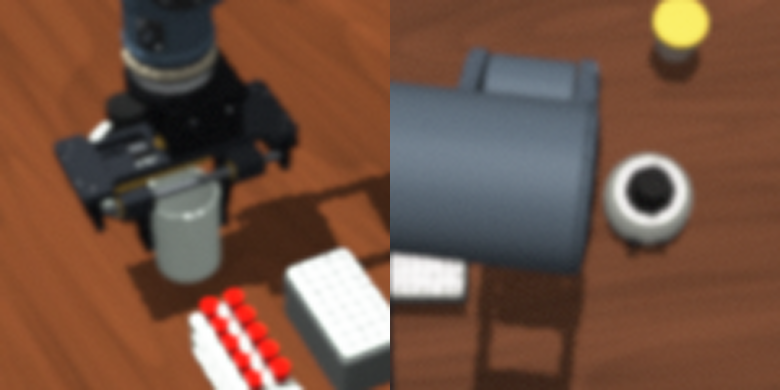

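Lower and release gently.

Request:
servo_tool([
  [[40,0.001,0.001,0.012,0,0,0],[40,0.001,0.001,0.02,0,0,0],[40,0.001,0.001,0.025,0,0,0],[40,0.001,0.001,0.027,0,0,0],[40,0.001,0.001,0.028,0,0,0],[40,0.001,0.001,0.028,0,0,0],[40,0.001,0.001,0.028,0,0,0]],
])

```text
t: 19.48
tcp_pos: [547.0, -8.9, 33.7]
eef_rot: [[0.119, 0.993, 0.0], [0.993, -0.119, -0.0], [-0.0, 0.0, -1.0]]
force: [-0.9, -0.1, -0.5]
gripper_width: 61.3
```

Request:
servo_tool([
  [[75,0,0,0,0,0,0],[95,0,0,0,0,0,0],[95,0,0,0,0,0,0],[95,0,0,0,0,0,0],[95,0,0,-0.02,0,0,0],[95,0,0,-0.06,0,0,0],[95,0,0,-0.1,0,0,0],[95,0,0,-0.14,0,0,0],[95,0,0,-0.14,0,0,0]],
])

```text
t: 20.23
tcp_pos: [552.0, -9.8, 181.2]
eef_rot: [[0.118, 0.993, 0.016], [0.993, -0.118, -0.003], [-0.001, 0.016, -1.0]]
force: [0.6, -0.3, -0.8]
gripper_width: 82.8
```

```bash
python3 g.py 388 -316 180 -6.8; python3 look.py m9 300 185 330 185 60
```

```text
t 20.23 tcp [552.   -9.8 181.2] w 82.8 F [ 0.6 -0.3 -0.8] j [-0.22  0.48  1.67  0.    0.98 -0.1 ] jaw -6.8
shift m [-3.234e-01 -1.266e-01 -3.000e-04] turn [ 0.016  0.001 -0.   ]
```

View pics/m9.png

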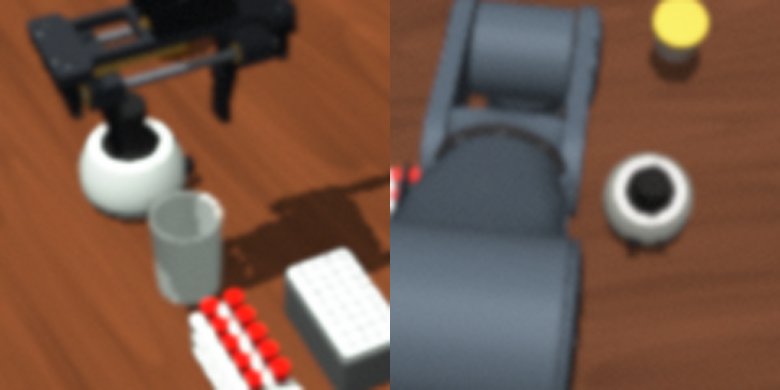

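Request:
servo_tool([
  [[100,-0.036,-0.014,0,0,0,0.12],[100,-0.072,-0.028,0,0,0,0.24],[100,-0.108,-0.042,0,0,0,0.36],[100,-0.144,-0.056,0,0,0,0.48],[100,-0.18,-0.07,0,0,0,0.6],[100,-0.216,-0.084,0,0,0,0.72],[100,-0.25,-0.097,0,0,0,0.84],[100,-0.28,-0.11,0,0,0,0.96],[100,-0.31,-0.121,0,0,0,1.08],[100,-0.323,-0.127,0,0,0,1.2],[100,-0.323,-0.127,0,0,0,1.32],[100,-0.323,-0.127,0,0,0,1.44]],
])

```text
t: 21.33
tcp_pos: [380.7, -314.8, 171.7]
eef_rot: [[1.0, 0.003, -0.003], [0.003, -1.0, 0.003], [-0.003, -0.003, -1.0]]
force: [-0.3, 0.5, 0.6]
gripper_width: 86.8
```

Request:
servo_tool([
  [[100,0,0,0,0,0,0.13],[100,0,0,0,0,0,0.13],[100,0,0,0,0,0,0.13],[100,0,0,0,0,0,0.13]],
])

```text
t: 21.67
tcp_pos: [382.0, -313.9, 172.6]
eef_rot: [[0.993, -0.115, -0.001], [-0.115, -0.993, 0.002], [-0.002, -0.002, -1.0]]
force: [-1.4, -0.2, -0.1]
gripper_width: 86.7
```

```bash
python3 g.py 388 -315.5 56 -96.8; python3 look.py m10 292 140 380 205 40
```

```text
t 21.67 tcp [ 382.  -313.9  172.6] w 86.7 F [-1.4 -0.2 -0.1] j [-0.91  0.43  1.81 -0.    0.91  0.77] jaw -96.6
shift m [0.0063 0.001  0.1166] turn [-0.002  0.002  0.003]
```

View pics/m10.png

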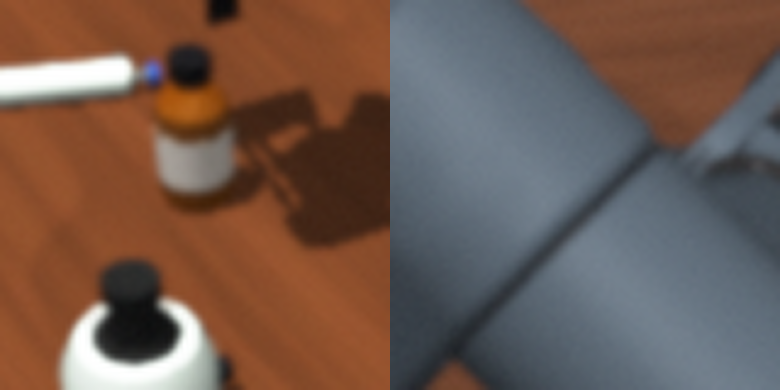

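Request:
servo_tool([
  [[100,0.006,0.001,0,0,0,0],[100,0.006,0.001,0.03,0,0,0],[100,0.006,0.001,0.06,0,0,0],[100,0.006,0.001,0.09,0,0,0],[100,0.006,0.001,0.11,0,0,0],[100,0.006,0.001,0.116,0,0,0],[100,0.006,0.001,0.116,0,0,0],[100,0.006,0.001,0.116,0,0,0]],
])

```text
t: 22.43
tcp_pos: [388.8, -316.7, 57.9]
eef_rot: [[0.993, -0.117, 0.001], [-0.117, -0.993, -0.001], [0.001, 0.001, -1.0]]
force: [0.2, -0.7, -0.0]
gripper_width: 87.1
```

Request:
servo_tool([
  [[80,0,0,0,0,0,0],[60,0,0,0,0,0,0],[40,0,0,0,0,0,0],[35,0,0,0,0,0,0],[35,0,0,0,0,0,0],[35,0,0,0,0,0,0],[35,0,0,0,0,0,0]],
])

```text
t: 23.02
tcp_pos: [388.4, -316.6, 57.9]
eef_rot: [[0.993, -0.118, 0.0], [-0.118, -0.993, -0.001], [0.001, 0.001, -1.0]]
force: [-0.5, 0.6, 2.4]
gripper_width: 53.1
```

```bash
python3 g.py 632.6 -20.5 200 -96.8; python3 look.py m11 292 140 380 205 40
```

```text
t 23.02 tcp [ 388.4 -316.6   57.9] w 53.1 F [-0.5  0.6  2.4] j [-0.91  0.64  1.87 -0.    0.63  0.78] jaw -96.8
shift m [ 0.2077 -0.3227 -0.1423] turn [ 0.001 -0.001  0.001]
```

View pics/m11.png

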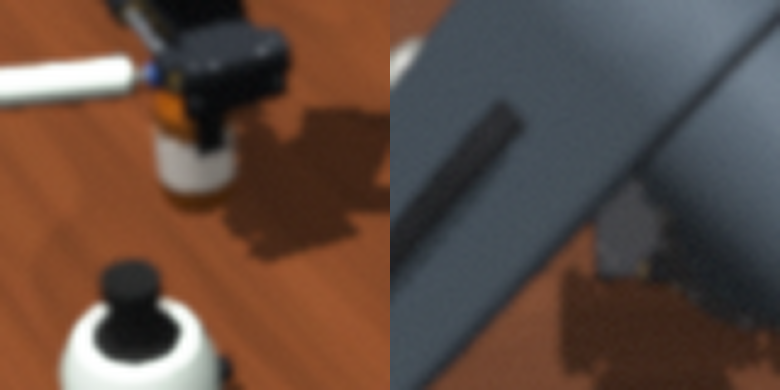

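Request:
servo_tool([
  [[35,0,0,-0.03,0,0,0],[35,0,0,-0.07,0,0,0],[35,0,0,-0.11,0,0,0],[35,0.01,-0.01,-0.142,0,0,0],[35,0.025,-0.04,-0.142,0,0,0],[35,0.043,-0.07,-0.142,0,0,0],[35,0.063,-0.1,-0.142,0,0,0],[35,0.083,-0.13,-0.142,0,0,0],[35,0.103,-0.16,-0.142,0,0,0],[35,0.123,-0.19,-0.142,0,0,0],[35,0.143,-0.22,-0.142,0,0,0],[35,0.163,-0.25,-0.142,0,0,0]],
])

```text
t: 24.12
tcp_pos: [579.6, -85.2, 198.6]
eef_rot: [[0.993, -0.118, -0.002], [-0.118, -0.993, 0.001], [-0.002, -0.001, -1.0]]
force: [0.2, -0.6, -1.8]
gripper_width: 53.3
```

Request:
servo_tool([
  [[35,0.02,-0.03,0,0,0,0],[35,0.035,-0.055,0,0,0,0],[35,0.045,-0.07,0,0,0,0],[35,0.045,-0.073,0,0,0,0],[35,0.045,-0.073,0,0,0,0],[35,0.045,-0.073,0,0,0,0]],
])

```text
t: 24.62
tcp_pos: [631.5, -20.2, 198.5]
eef_rot: [[0.993, -0.118, -0.003], [-0.118, -0.993, -0.0], [-0.003, 0.0, -1.0]]
force: [-0.4, -0.8, -2.6]
gripper_width: 53.3
```

```bash
python3 g.py 632.6 -20.5 58 -96.8; python3 look.py m12 280 195 330 180 70
```

```text
t 24.62 tcp [631.5 -20.2 198.5] w 53.3 F [-0.4 -0.8 -2.6] j [-0.21  0.56  1.44 -0.    1.14  1.48] jaw -96.8
shift m [1.600e-03 1.000e-04 1.405e-01] turn [0.    0.003 0.001]
```

View pics/m12.png

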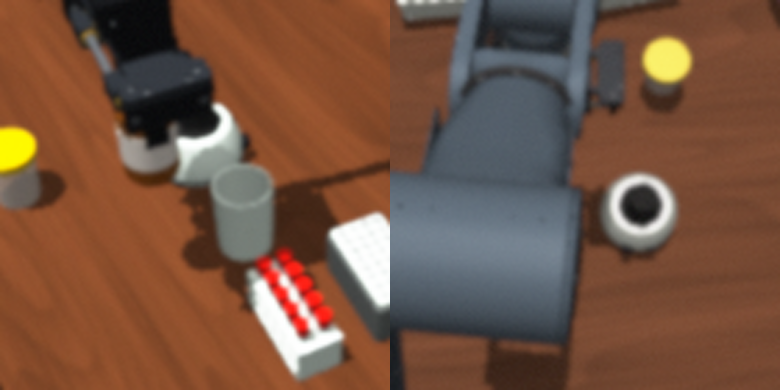

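```bash
python3 - <<'E'
from fit import *
S={c:snapshot(c) for c in("scene",)}
print(fit("beaker",S,(547,-9,0)),fit("tip_box",S,(470,133,-.118),True))
E
```

```text
(array([546.17414877,  -4.12146291,   0.        ]), np.float64(-32.708464493835024)) (array([ 4.69265934e+02,  1.28540477e+02, -1.24385749e-01]), np.float64(-22.113966376291387))
```

Request:
servo_tool([
  [[35,0.001,0,0.03,0,0,0],[35,0.001,0,0.07,0,0,0],[35,0.001,0,0.1,0,0,0],[35,0.001,0,0.12,0,0,0],[35,0.001,0,0.13,0,0,0],[35,0.001,0,0.133,0,0,0],[35,0.001,0,0.136,0,0,0],[35,0.001,0,0.136,0,0,0],[35,0.001,0,0.136,0,0,0]],
])

```text
t: 25.52
tcp_pos: [635.1, -20.6, 65.2]
eef_rot: [[0.993, -0.118, 0.003], [-0.118, -0.993, -0.001], [0.003, 0.0, -1.0]]
force: [0.1, 0.5, -2.2]
gripper_width: 52.8
```

```bash
python3 g.py 632.6 -20.5 58 -96.8; python3 look.py m13 260 205 330 180 60
```

```text
t 25.52 tcp [635.1 -20.6  65.2] w 52.8 F [ 0.1  0.5 -2.2] j [-0.21  0.74  1.52 -0.    0.87  1.48] jaw -96.8
shift m [-0.0025  0.0002  0.0072] turn [ 0.    -0.003  0.   ]
```

View pics/m13.png

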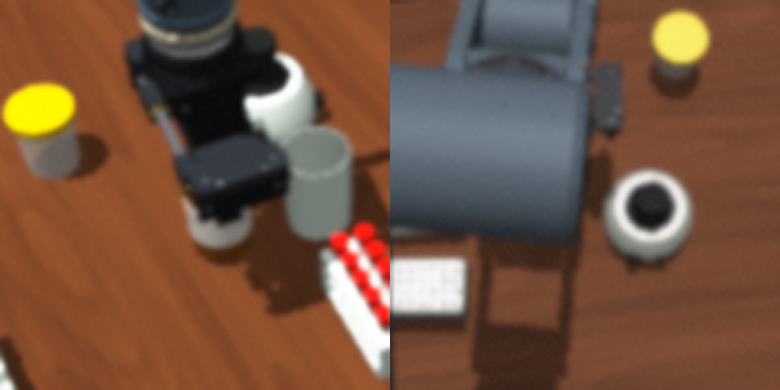

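Request:
servo_tool([
  [[35,-0.001,0,0.003,0,0,0],[35,-0.001,0,0.006,0,0,0],[35,-0.001,0,0.007,0,0,0],[35,-0.001,0,0.008,0,0,0],[35,-0.001,0,0.008,0,0,0],[35,-0.001,0,0.008,0,0,0]],
])

```text
t: 26.12
tcp_pos: [633.6, -20.2, 57.9]
eef_rot: [[0.993, -0.118, 0.002], [-0.118, -0.993, -0.0], [0.002, 0.0, -1.0]]
force: [-2.0, 0.4, 8.6]
gripper_width: 53.1
```

```bash
python3 g.py 632.6 -20.5 58 -96.8
```

```text
t 26.12 tcp [633.6 -20.2  57.9] w 53.1 F [-2.   0.4  8.6] j [-0.21  0.75  1.53 -0.    0.86  1.48] jaw -96.8
shift m [-0.0009  0.0004 -0.0001] turn [ 0.    -0.002  0.001]
```

On the bench. Release, rise and move clear for a final look.

Request:
servo_tool([
  [[75,0,0,0,0,0,0],[90,0,0,0,0,0,0],[90,0,0,0,0,0,0],[90,0,0,0,0,0,0],[90,0,0,-0.03,0,0,0],[90,0,0,-0.07,0,0,0],[90,0,0,-0.11,0,0,0],[90,0,0,-0.15,0,0,0],[90,0,0,-0.18,0,0,0],[90,0,0,-0.18,0,0,0]],
])

```text
t: 26.95
tcp_pos: [637.4, -20.8, 243.4]
eef_rot: [[0.993, -0.118, 0.015], [-0.118, -0.993, -0.003], [0.015, 0.001, -1.0]]
force: [0.5, -0.1, 0.3]
gripper_width: 78.5
```

```bash
python3 g.py 380 420 240 -96.8
```

```text
t 26.95 tcp [637.4 -20.8 243.4] w 78.5 F [ 0.5 -0.1  0.3] j [-0.21  0.52  1.39  0.    1.22  1.48] jaw -96.8
shift m [-0.3075 -0.4074 -0.0018] turn [ 0.001 -0.015  0.001]
```

Request:
servo_tool([
  [[90,-0.02,-0.027,0,0,0,-0.1],[90,-0.045,-0.06,0,0,0,-0.2],[90,-0.068,-0.09,0,0,0,-0.3],[90,-0.09,-0.12,0,0,0,-0.4],[90,-0.113,-0.15,0,0,0,-0.5],[90,-0.136,-0.18,0,0,0,-0.6],[90,-0.159,-0.21,0,0,0,-0.7],[90,-0.182,-0.24,0,0,0,-0.8],[90,-0.205,-0.27,0,0,0,-0.9],[90,-0.228,-0.3,0,0,0,-1.0],[90,-0.25,-0.33,0,0,0,-1.0],[90,-0.26,-0.36,0,0,0,-1.0]],
])

```text
t: 27.95
tcp_pos: [413.4, 369.2, 234.7]
eef_rot: [[0.635, 0.773, -0.004], [0.773, -0.635, -0.002], [-0.004, -0.002, -1.0]]
force: [-0.1, 0.2, 0.6]
gripper_width: 78.5
```

```bash
python3 - <<'E'
from fit import *
S={c:snapshot(c) for c in("scene","top")}
for c in S: save(c+"9.png",S[c]["img"])
p0=dict(cup_head=(528,-142,0),beaker=(546,-9,0),bottle=(633,-20,0),tip_box=(470,133,-.118),rack=(564,122,-.118),dropper=(704,233,0),pot=(724,-207,0))
M["cup_head"]=[circ(38,106)]
res={}
for n in p0:
    y=n in("tip_box","rack"); p,c=fit(n,S,p0[n],y); res[n]=p
    print(n,np.round(p,3),round(c,1),[np.round(fit(n,S,p,y,[k])[0],3).tolist() for k in S])
overlay(S,res,"ovz",3,dict(scene=(195,100,455,300),top=(200,110,440,270)))
E
```

```text
cup_head [ 529.014 -140.047    0.   ] -37.2 [[530.96, -139.494, 0.0], [517.591, -137.058, 0.0]]
beaker [547.238  -6.881   0.   ] -82.0 [[547.329, -1.144, 0.0], [547.911, -6.788, 0.0]]
bottle [630.475 -21.174   0.   ] -60.0 [[624.366, -41.566, 0.0], [627.884, -21.423, 0.0]]
tip_box [ 4.70526e+02  1.29575e+02 -1.33000e-01] -45.1 [[469.299, 128.917, -0.131], [473.787, 130.933, -0.11]]
rack [ 5.64035e+02  1.22012e+02 -1.18000e-01] -47.7 [[563.824, 121.883, -0.116], [565.894, 122.636, -0.112]]
dropper [704.581 232.92    0.   ] -26.2 [[706.043, 233.175, 0.0], [703.598, 232.173, 0.0]]
pot [ 724.632 -207.337    0.   ] -49.0 [[723.73, -209.276, 0.0], [725.323, -203.614, 0.0]]
```

View pics/ovz_scene.png

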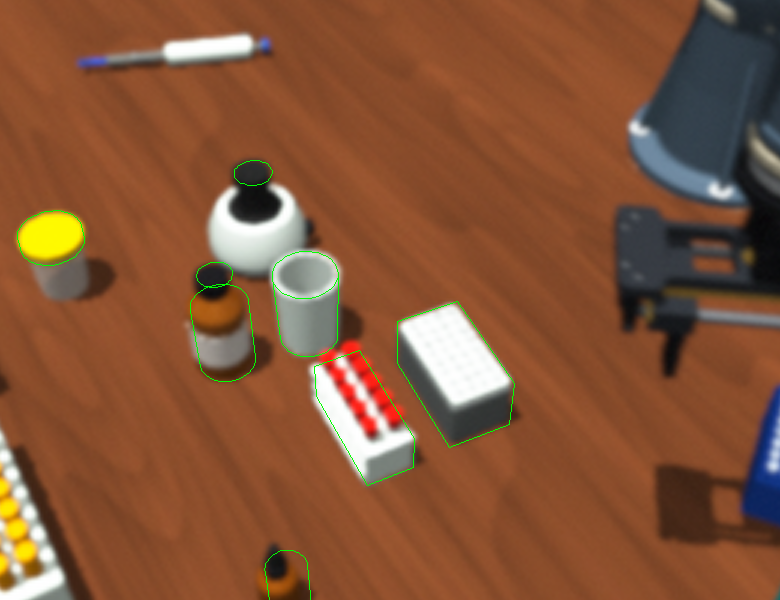

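View pics/ovz_top.png

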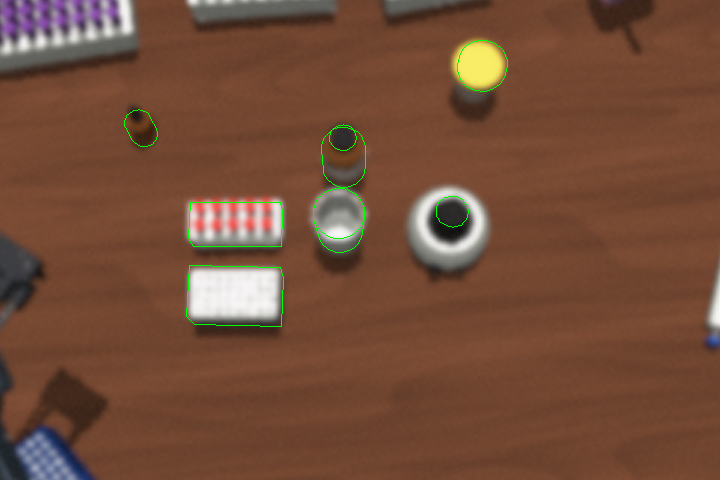

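```bash
python3 -c "
from cell import *
print(get_state()['t'],finish_job())"
```

```text
the job is handed in; nothing more can be done
28.05 None
```

The mixing place is set out and handed in at about 28 s of the 128 s. The job reports no verdict, so these figures are my own camera fits from both cameras.

| Item | Last check | Required |
|---|---|---|
| Beaker to rack / to mixer | about 131 mm / 134 mm | 107–153 mm each |
| Beaker off the rack–mixer line | about 2 mm | 25 mm |
| Bottle behind beaker, centre to centre | about 86 mm (about 28 mm between rim and bottle) | 68–108 mm |
| Tip box in front of rack, centre to centre | about 94 mm (about 40 mm gap) | 76–110 mm |
| Tip box sideways / angle to the rack | about 2 mm / about 0.015 rad | 17 mm / 0.2 rad |

**Cup head:** I put it on the spigot while gripped, pushed to 35 N, let go, then pressed its top with the closed fingers at 30 N. It gave only 0.3 mm, and its top stood at about 106 mm, which matches its underside resting on the shoulder. It stayed on upright after the gripper moved away.

**Bystanders:** The fits of the dropper bottle and the specimen pot moved by less than 1 mm from the start. I did not fit the pipette; in the picture it lies where it was.

**Disagreements between checks:**
- The scene camera alone placed the bottle about 20 mm off in y. Its fit was visibly poor, and the top view and the release pose agree on the figure above.
- The single-camera fits of the beaker differed by about 6 mm.
- The top camera's fit of the head was off by about 12 mm, taking the black ring around it for its edge.

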